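# Lay the measuring cylinder down on its rest

## Robot

A 6-joint arm with a two-finger parallel gripper is mounted at the origin on the work surface. World frame = base frame: x ahead of the robot, y to its left, z up, the work surface at z = 0. Lengths are in mm, angles in rad, forces in N, time in s.
With the tool pointing down it reaches from about 300 to 775 mm from the base axis. Payload 14.6 kg.
Tool frame: the origin (TCP) lies on the centre line of the jaws, within the pads' length; the fingertips stand ahead of it and the grasp point (between the pads) is the TCP (manip.tip_reach is the z of the fingertips in the tool frame, in mm); z points along the fingers, y is the direction in which the jaws open and shut (so a half turn about z gives the same grasp; the last joint's range is limited). The gripper opens to 94 mm and grips with 3 to 60 N. Pads are 16 mm wide; open, the fingers measure 119 mm over their backs; the gripper's body (75 mm by 177 mm) begins 78 mm behind the grasp point.
Start: joints at [1.24, 0.3, 1.521, -0, 1.321, -0.067], TCP at [143.411, 530.964, 224.446] pointing down, gripper open.
Joint ranges: [-3.03, 3.03], [-0.79, 2.21], [0.23, 2.52], [-1.04, 4.18], [0, 3.07], [-2.55, 2.55]. Speed limits (rad/s): [2.22, 2.22, 2.57, 3.14, 3.14, 3.14].

## Interface

Orientations are given as [roll, pitch, yaw] about the fixed x, y, z axes, in that order (R = Rz(yaw) Ry(pitch) Rx(roll)).
In Python, from cell import manip, camera, search_frame, masks_of, tip_of gives the robot as it stands.
- The arm moves only by the tool send_rows, never from a script. Its argument "plan" is a list of rows, each an object with "travel": the shift along the tool's x, y, z in mm, a list of three; "delta_rot": the turn, a rotation vector about the tool's x, y, z in degrees, a list of three; "fingers": the gripper's target within -1 to 1 (shut at 1, half-way at 0, fully open at -1). In form: [{"travel": [dx, dy, dz], "delta_rot": [wx, wy, wz], "fingers": fingers}, ...]. A call has 1 to 20 rows; each row shifts and turns the commanded pose from where the row before left it, along the tool's axes as they then stand; what a row does not reach is not made up. A row lasts 1/8 s, in which the tool goes at most 62.5 mm and 10.7 degrees, less where a joint would pass 70% of its speed; a pose out of reach is approached as far as the arm can. A call is refused whole if a number of a shift passes 62.5 or a number of a turn 10.7, either way. A call with a gripper value outside its range is refused whole. The fingers move at their own pace and stop on an object; "grip_force" is the grip in N (left out, the last holds). Time passes only in rows, so rows that do not move let the fingers close. It gives the time, the measured TCP pose, the force and the opening at its end, in the units of the state.
- manip.read_state(): the state, without advancing time (a new reading comes with each control period).
- camera(name): name is "scene" or "top"; returns a dict with "color" (480x640x3 uint8, red, green, blue), "z_map" (480x640 float32, mm along the optical axis (not along the pixel's ray), 0 where there is no reading), "fov_y" (degrees; the focal length in pixels is half the picture's height over the tangent of half this angle, whatever the lens; pixels are square), "cx", "cy" (the principal point, pixels), "world_from_camera" (4x4, takes a point from camera to world coordinates). Camera axes: x right, y up, looking along -z (the intrinsics and any distortion apply to the point x, -y, -z); pixel columns grow to the right and rows downward; lengths in mm; the calibration is good to about 2 mm. A picture is of the moment at which its call begins.
- manip.sign_off(): hands the job in, once; it reports no verdict.
Trained networks look in the newest picture that a camera, given by its name, has taken for a name from the list of things; names that differ only in an ending like _2 or _b are one class to them, and where a whole thing is asked for, a point or a joint stands for the part that bears it (a point fixed in the world has none). Each returns a list of dicts, best first, with "confidence" (0 to 1); they miss things now and then, are a little off and sometimes report something else, mostly with a low value. They report only what shows in the picture. A call takes as long as a camera call. They do not tell look-alikes from the thing itself.
- search_frame(name, camera): "at" ([x, y, z] in mm, in the coordinates of the camera as it stood for that picture, good to about 4 mm: the middle of the surface that is visible of it).
- masks_of(name, camera): "region" (480x640 bool, what is visible of it).
- tip_of(name, camera): "at" ([x, y, z] in mm, in the coordinates of the camera as it stood for that picture, good to about 4 mm: a listed point, or the origin of a listed thing).
The state is a dict: "clock": time; "joints": joint angles; "qd": joint speeds; "effort": joint torques, N m; "eef_pos": TCP position; "eef_rot": TCP orientation; "wrist_force": force on the tool from outside, world axes, zero at the start; "moment": the same for the moment, N m; "finger_gap": finger opening in mm.
Only numpy, scipy, OpenCV 4.12 (cv2) and the standard library are available. Lean on these libraries where they do the work, as an engineer would, in place of code of your own. Each camera call takes 0.05 s, during which the arm holds its last target. There are 200 camera calls.

## Task

Before the bench gets busy, tip the tall stoppered measuring cylinder over with your fingertips so that it comes to lie on its side in the padded saddle of its rest, foot still on the rest's board. Do not squeeze or lift it: push its top over towards the saddle and let it down gently, steadied with your fingers all the way, so that it never falls. Leave everything else on the bench where it is, and finish with the hand clear.

Things in the scene. Friction and masses are not known exactly. Their poses are not given: they have to be found in the camera images.
- cylinder: Tall loose white measuring cylinder, 0.17-0.31 kg, centre of mass 80 mm up. Tube 40 mm in diameter; grey stopper cap 44 mm in diameter over the top 16 mm; 250 mm tall; hexagonal foot 76 mm across flats, 14 mm thick. Origin: centre of the foot's underside; z up the tube. A flat of the foot faces +x, at the saddle to within 5 degrees: it must tip that way, about that flat's lower edge.
- cap_top (a point): Centre of the top face of the cylinder's stopper, 250 mm up the cylinder's axis.
- foot_edge (a point): Middle of the lower edge of the foot's flat that faces the saddle (38 mm along the cylinder's x from its origin); the cylinder tips about this edge.
- rest: Fixed rest: board 260 mm (x) by 140 mm (y), rubber sheet on top, 8 mm above the bench; the cylinder stands on it, 63 to 87 mm on the -x side of the origin. Near the +x end an upright carries a flat rubber-padded cross-bar, the saddle and stop that the cylinder is tipped onto. Origin: centre of the board's underside, on the bench; x points from the standing cylinder to the saddle, z up.
- saddle (a point): Middle of the top of the padded cross-bar: 93 mm along the rest's x, 78 mm above the bench. The bar is 20 mm wide along x and 110 mm long between two 8 mm thick horns that stand 30 mm above it. The lying cylinder rests on it about 150 mm up its tube, axis 66 to 71 degrees from vertical, the capped end about 130 mm above the bench and 90 mm beyond the bar.
- stopper: Small white stopper, 32 mm in diameter, 32 mm tall, standing on the bench beside the rest. Origin under its centre.
- vial: Small glass vial with black cap, 24 mm in diameter, 50 mm tall, on the other side of the rest. Origin under its centre.
- spatula: Steel lab spoon, 160 mm long, lying on the bench beside the rest. Origin near its middle.
- beaker: Glass beaker, 70 mm in diameter, 90 mm tall, towards the far edge of the bench. Origin under its centre.
- amber_bottle: Amber bottle, 66 mm in diameter, 150 mm tall, towards the far edge of the bench. Origin under its centre.
- jar: White jar, 64 mm in diameter, 80 mm tall, on the left of the bench. Origin under its centre.
There are look-alikes about, which are no part of the job. Leave any black or blue look-alike of the cylinder alone.

How it is judged:
By the outcome, as a careful person would: the job done as asked, in the order asked, and still so for the second after the job is handed in, with the robot touching nothing.
It also fails if it takes over 45 s, if anything falls off the work surface, if the arm or the gripper's body presses on something with over 40 N, if the wrist force passes 120 N, or if a joint passes its speed limit or range.

## Working session

There is one attempt and no reset: what is moved stays moved. The work goes in short steps, Python scripts to look and compute and a tool call to move; the robot and the scene stay as the last step left them, time stands still between calls to the robot, and variables do not carry over. Pictures are saved under pics/ and viewed, about 8 in all and at most 12, crops included, and the job is handed in when it is done.

Besides the shell and the picture viewer there is one more tool, called after "Emit:" as name(argument=value, ...), one argument or row to a line, values as JSON. send_rows: Moves the arm, as the interface text tells. Its arguments: {"type":"object","properties":{"plan":{"type":"array"},"grip_force":{"type":"number"}},"required":["plan"]}

```bash
mkdir -p pics
cat > h.py <<'E'
import numpy as np, cv2
from cell import manip, camera, search_frame, masks_of, tip_of
def w(c,p): return (c["world_from_camera"]@np.append(p,1))[:3]
def pix(c,P):
    q=np.linalg.inv(c["world_from_camera"])@np.append(P,1); f=240/np.tan(np.radians(c["fov_y"]/2))
    return [round(c["cx"]+f*q[0]/-q[2]),round(c["cy"]-f*q[1]/-q[2])]
def cloud(c):
    f=240/np.tan(np.radians(c["fov_y"]/2)); v,u=np.mgrid[:480,:640]; z=c["z_map"]
    P=np.stack([(u-c["cx"])/f*z,-(v-c["cy"])/f*z,-z],-1); W=c["world_from_camera"]
    P=P@W[:3,:3].T+W[:3,3]; P[z==0]=np.nan; return P
E
python3 - <<'E'
from h import *
np.set_printoptions(precision=1,suppress=True)
print(manip.read_state(), manip.tip_reach, [k for k in dir(manip) if k[0]!='_'])
for n in ["scene","top"]:
    c=camera(n); cv2.imwrite(f"pics/{n}0.png",c["color"][...,::-1]); print(n,c["fov_y"],{k:v for k,v in c.items() if k not in("color","z_map","world_from_camera")})
    for o in ["cylinder","rest","stopper","vial","spatula","beaker","amber_bottle","jar"]+["cap_top","foot_edge","saddle"]:
        for r in tip_of(o,n)[:4]:
            P=w(c,r["at"]); print(o,round(r["confidence"],2),P,pix(c,P))
E
```

```text
{'clock': 0.0, 'joints': array([ 1.2,  0.3,  1.5,  0. ,  1.3, -0.1]), 'qd': array([ 0., -0., -0., -0., -0., -0.]), 'effort': array([  0. , -53.2, -35.3,   0.1,   0. ,  -0. ]), 'eef_pos': array([143.3, 530.7, 223.9]), 'eef_rot': array([-3.1, -0. ,  2.9]), 'wrist_force': array([-0.8, -0.3, -0.1]), 'moment': array([-0., -0.,  0.]), 'finger_gap': 93.89449078894452} 19.0 ['Unreachable', 'read_state', 'sign_off', 'tip_reach']
scene 50.10808656754237 {'fov_y': 50.10808656754237, 'cx': 326.7518235182707, 'cy': 240.20243452547584}
cylinder 0.94 [338.7 140.9  -0.9] [364, 230]
cylinder 0.85 [ 433.3 -271.5   -2. ] [198, 232]
cylinder 0.81 [ 602.1 -248.5   -3.1] [178, 284]
cylinder 0.67 [567.8 -82.6   7. ] [250, 283]
rest 0.62 [545.2 -23.2  -0.2] [278, 282]
stopper 0.66 [636.5  65.6   2.6] [305, 320]
stopper 0.31 [546.7 -17.1  -0.8] [280, 283]
vial 0.7 [408.4 -51.1   0.9] [284, 237]
spatula 0.63 [569.2 -85.3 258.1] [232, 202]
spatula 0.58 [ 381.8 -103.7   -1.7] [267, 228]
spatula 0.35 [ 753.7 -214.1   -6.4] [163, 343]
beaker 0.77 [763.5  50.2  -1. ] [281, 371]
amber_bottle 0.7 [ 753.1 -212.2   -6
[... 901 characters left out ...]
65.6   1.6] [333, 212]
vial 0.44 [411.  -48.9   3.4] [375, 292]
spatula 0.58 [ 380.9 -103.4   -4.5] [394, 303]
beaker 0.76 [761.3  55.   -3.8] [336, 167]
amber_bottle 0.55 [ 754.4 -218.6    0. ] [434, 169]
jar 0.58 [321.5 487.2  -3.1] [181, 325]
jar 0.47 [500.   63.7  78. ] [335, 258]
cap_top 0.98 [337.7 140.3 251.5] [305, 324]
cap_top 0.94 [566.7 -83.  257.7] [398, 227]
cap_top 0.82 [ 603.5 -249.6  250.8] [467, 212]
cap_top 0.61 [ 434.3 -266.4  253.3] [476, 283]
foot_edge 0.97 [ 440.1 -311.9    1.3] [469, 281]
foot_edge 0.92 [335.8 175.    3.8] [294, 319]
foot_edge 0.67 [ 566.8 -254.1    2.7] [448, 235]
foot_edge 0.66 [550.9 -48.3   5.7] [374, 241]
saddle 0.92 [504.9  62.9  80. ] [335, 257]
```

View pics/scene0.png

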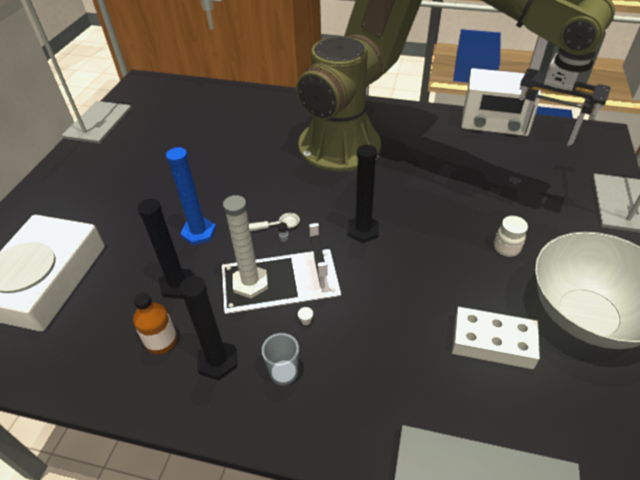

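View pics/top0.png

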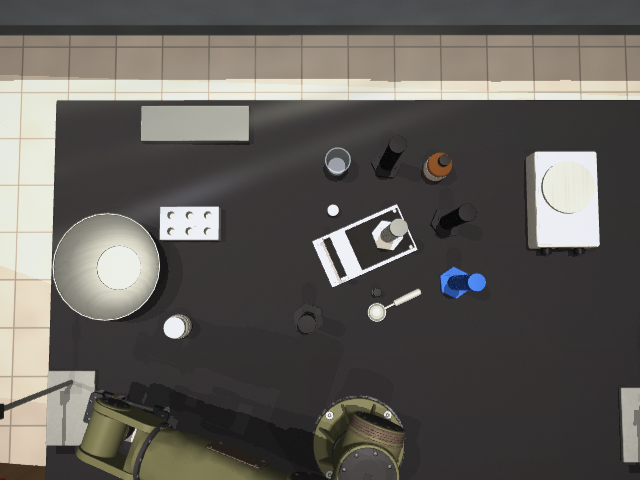

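White candidate: scene (250,283), top (398,227). Look-alikes: black at scene (364,230), (175,285), (215,360) and blue at (198,232). I choose the white one on the rest, and refine the measurement next.

Run:
```python
from h import *
np.set_printoptions(precision=1,suppress=True)
for n in ["scene","top"]:
    c=camera(n); P=cloud(c); x,y,z=P[...,0],P[...,1],P[...,2]
    near=(abs(x-567)<45)&(abs(y+83)<45)
    m=near&(z>252)&(z<266); (cc,r)=cv2.minEnclosingCircle(P[m][:,:2].astype(np.float32)); print(n,"cap",m.sum(),np.median(P[m],0),cc,r)
    for lo,hi in [(60,120),(120,180),(180,230)]:
        q=P[near&(z>lo)&(z<hi)]; 
        if len(q)>30:
            A=np.c_[2*q[:,:2],np.ones(len(q))]; s=np.linalg.lstsq(A,(q[:,:2]**2).sum(1),rcond=None)[0]; print(lo,hi,len(q),s[:2],np.sqrt(s[2]+s[0]**2+s[1]**2))
    m=near&(z>17)&(z<27); print("foot top",m.sum(),np.median(P[m],0) if m.any() else 0)
    m=(abs(x-504)<60)&(abs(y-63)<60)&(z>70)&(z<84); q=P[m][:,:2].astype(np.float32); print("bar",m.sum(),cv2.minAreaRect(q),np.median(P[m],0))
    m=(abs(x-504)<90)&(abs(y-63)<90)&(z>98)&(z<112); 
    if m.sum()>4:
        _,l,ce,_=cv2.kmeans(P[m].astype(np.float32),2,None,(3,50,.1),5,0); print("horns",m.sum(),ce, np.degrees(np.arctan2(*(ce[1]-ce[0])[1::-1])))
    m=(abs(x-543)<150)&(abs(y+23)<150)&(z>5)&(z<12); print("board",cv2.minAreaRect(P[m][:,:2].astype(np.float32)))
    if n=="top":
        u,v=pix(c,[545,-20,50]); cv2.imwrite("pics/crop.png",cv2.resize(c["color"][v-75:v+75,u-85:u+85,::-1],None,fx=4,fy=4,interpolation=2))
```

```text
scene cap 297 [570.3 -82.2 256.3] (569.366455078125, -83.494384765625) 23.083600997924805
60 120 337 [569.  -82.6] 18.976684436653567
120 180 385 [569.1 -82.8] 19.022434124322714
180 230 363 [569.1 -82.6] 18.818764229150492
foot top 484 [582.  -71.9  20.4]
bar 323 ((506.6064453125, 64.78970336914062), (122.89629364013672, 20.16646385192871), 23.53788185119629) [498.5  61.3  76.5]Traceback (most recent call last):
  File "<stdin>", line 15, in <module>
ValueError: not enough values to unpack (expected 4, got 3)
```

Run:
```python
from h import *
np.set_printoptions(precision=1,suppress=True)
for n in ["scene","top"]:
    c=camera(n); P=cloud(c); x,y,z=P[...,0],P[...,1],P[...,2]
    near=(abs(x-567)<45)&(abs(y+83)<45)
    m=near&(z>252)&(z<266); (cc,r)=cv2.minEnclosingCircle(P[m][:,:2].astype(np.float32)); print(n,"cap",m.sum(),np.median(P[m],0),cc,r)
    m=near&(z>17)&(z<27); print("foot top",m.sum(),cv2.minAreaRect(P[m][:,:2].astype(np.float32)))
    m=(abs(x-504)<60)&(abs(y-63)<60)&(z>70)&(z<84); q=P[m][:,:2].astype(np.float32); print("bar",m.sum(),cv2.minAreaRect(q),np.median(P[m],0))
    m=(abs(x-504)<90)&(abs(y-63)<90)&(z>98)&(z<112); 
    if m.sum()>4:
        _,l,ce=cv2.kmeans(P[m].astype(np.float32),2,None,(3,50,.1),5,0); print("horns",m.sum(),ce)
    m=(abs(x-543)<150)&(abs(y+23)<150)&(z>5)&(z<12); print("board",cv2.minAreaRect(P[m][:,:2].astype(np.float32)))
    if n=="top":
        u,v=pix(c,[545,-20,50]); cv2.imwrite("pics/crop.png",cv2.resize(c["color"][v-75:v+75,u-85:u+85,::-1],None,fx=4,fy=4,interpolation=2))
```

```text
scene cap 295 [570.5 -82.2 256.3] (567.9307250976562, -82.07974243164062) 23.31484603881836
foot top 475 ((573.094970703125, -80.83055877685547), (77.08486938476562, 75.6526107788086), 23.483808517456055)
bar 321 ((505.965576171875, 64.45066833496094), (123.34305572509766, 20.24966812133789), 23.595470428466797) [497.   60.8  76.6]
horns 90 [[452.   40.3 104. ]
 [559.4  87.3 104. ]]
board ((541.1973876953125, -20.589462280273438), (287.12774658203125, 257.3267517089844), 79.1534423828125)
top cap 254 [566.8 -83.1 257.7] (566.2888793945312, -83.6738052368164) 22.218191146850586
foot top 258 ((566.4563598632812, -83.01766967773438), (80.61915588378906, 79.46037292480469), 11.708626747131348)
bar 284 ((501.3561096191406, 63.019287109375), (113.17015075683594, 20.16910171508789), 23.730344772338867) [501.5  62.7  77.5]
horns 41 [[556.   87.5 105.8]
 [448.   40.3 107.6]]
board ((542.7047119140625, -23.027969360351562), (299.6912536621094, 298.23052978515625), 89.92874145507812)
```

View pics/crop.png

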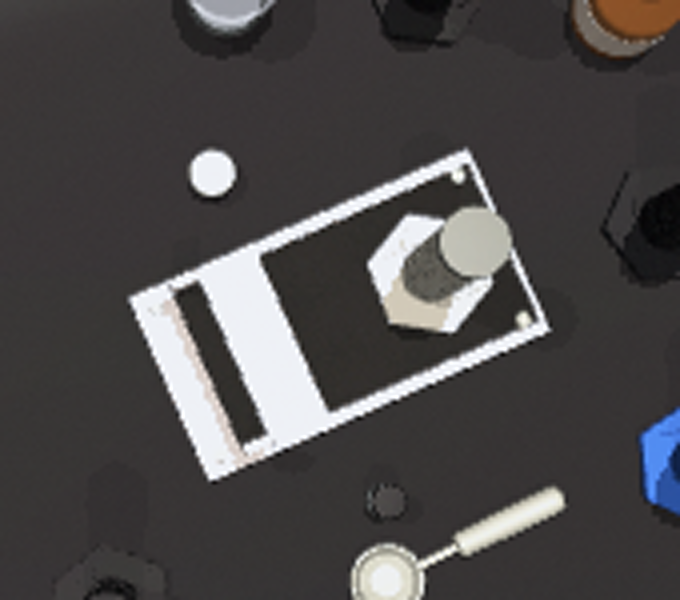

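```bash
cat >> h.py <<'E'
from scipy.spatial.transform import Rotation as Ro
K=np.array([0,0,1.]); AZ=np.radians(113.7); T=np.array([np.cos(AZ),np.sin(AZ),0]); C=np.array([567.5,-83,8.])
def Rt(th): # tool orientation leaning th deg towards saddle
    R0=np.c_[np.cross(T,K),-T,-K]
    return Ro.from_rotvec(np.radians(th)*np.cross(K,T))*Ro.from_matrix(R0)
def rem(p,R):
    s=manip.read_state(); R1=Ro.from_euler('xyz',s["eef_rot"]); np.set_printoptions(precision=2,suppress=True)
    print("t",s["clock"],"pos",s["eef_pos"],"F",s["wrist_force"],"gap",s["finger_gap"],"q",s["joints"])
    print("travel",R1.inv().apply(np.array(p)-s["eef_pos"]),"rot",(R1.inv()*R).as_rotvec(degrees=True))
    d=s["eef_pos"]-C-38*T; z=R1.apply([0,0,1]); print("pivot frame fwd,side,up",d@T,d@np.cross(K,T),d[2],"lean",np.degrees(np.arctan2(-z@T,-z[2])),"sidelean",z@np.cross(K,T))
E
python3 -c "
from h import *
rem([567.5,-83,315],Rt(0))"
```

```text
t 1.35 pos [143.41 530.96 224.44] F [-0.69 -0.81  0.46] gap 94.08417063507605 q [ 1.24  0.3   1.52  0.    1.32 -0.07]
travel [-569.52 -482.13  -90.55] rot [ -0.     0.   141.18]
pivot frame fwd,side,up 694.6421103336654 141.54444948966128 216.44372986049305 lean 0.000653119772954667 sidelean 2.0261083336713854e-05
```

Emit:
send_rows(
  plan=[
    {"travel": [0, 0, -45], "delta_rot": [0, 0, 0], "fingers": -1},
    {"travel": [0, 0, -45], "delta_rot": [0, 0, 0], "fingers": -1},
    {"travel": [-40, -34, 0], "delta_rot": [0, 0, 0], "fingers": -1},
    {"travel": [-40, -34, 0], "delta_rot": [0, 0, 0], "fingers": -1},
    {"travel": [-40, -34, 0], "delta_rot": [0, 0, 0], "fingers": -1},
    {"travel": [-40, -34, 0], "delta_rot": [0, 0, 0], "fingers": -1},
    {"travel": [-40, -34, 0], "delta_rot": [0, 0, 0], "fingers": -1},
    {"travel": [-40, -34, 0], "delta_rot": [0, 0, 0], "fingers": -1},
    {"travel": [-40, -34, 0], "delta_rot": [0, 0, 0], "fingers": -1},
    {"travel": [-40, -34, 0], "delta_rot": [0, 0, 0], "fingers": -1},
    {"travel": [-40, -34, 0], "delta_rot": [0, 0, 0], "fingers": -1},
    {"travel": [-40, -34, 0], "delta_rot": [0, 0, 0], "fingers": -1},
    {"travel": [-40, -34, 0], "delta_rot": [0, 0, 0], "fingers": -1},
    {"travel": [-40, -34, 0], "delta_rot": [0, 0, 0], "fingers": -1},
    {"travel": [-40, -34, 0], "delta_rot": [0, 0, 0], "fingers": -1},
    {"travel": [-40, -34, 0], "delta_rot": [0, 0, 0], "fingers": -1},
    {"travel": [0, 0, 0], "delta_rot": [0, 0, 0], "fingers": -1},
  ],
)

```text
clock: 3.48
eef_pos: [560.7, -77.0, 313.2]
eef_rot: [-3.141, -0.002, 2.875]
wrist_force: [-1.9, 0.7, -0.4]
finger_gap: 93.9
```

Emit:
send_rows(
  plan=[
    {"travel": [0, 0, 0], "delta_rot": [0, 0, 10], "fingers": -1},
    {"travel": [0, 0, 0], "delta_rot": [0, 0, 10], "fingers": -1},
    {"travel": [0, 0, 0], "delta_rot": [0, 0, 10], "fingers": -1},
    {"travel": [0, 0, 0], "delta_rot": [0, 0, 10], "fingers": -1},
    {"travel": [0, 0, 0], "delta_rot": [0, 0, 10], "fingers": -1},
    {"travel": [0, 0, 0], "delta_rot": [0, 0, 10], "fingers": -1},
    {"travel": [0, 0, 0], "delta_rot": [0, 0, 10], "fingers": -1},
    {"travel": [0, 0, 0], "delta_rot": [0, 0, 10], "fingers": -1},
    {"travel": [0, 0, 0], "delta_rot": [0, 0, 10], "fingers": -1},
    {"travel": [0, 0, 0], "delta_rot": [0, 0, 10], "fingers": -1},
    {"travel": [0, 0, 0], "delta_rot": [0, 0, 10], "fingers": -1},
    {"travel": [0, 0, 0], "delta_rot": [0, 0, 10], "fingers": -1},
    {"travel": [0, 0, 0], "delta_rot": [0, 0, 10], "fingers": -1},
    {"travel": [0, 0, 0], "delta_rot": [0, 0, 10], "fingers": -1},
    {"travel": [0, 0, 0], "delta_rot": [0, 0, 0], "fingers": -1},
  ],
)

```text
clock: 5.35
eef_pos: [559.6, -73.8, 314.7]
eef_rot: [3.142, -0.0, 0.436]
wrist_force: [-0.3, 0.1, 0.1]
finger_gap: 94.1
```

```bash
python3 -c "
from h import *
rem([567.5,-83,315],Rt(0))"
```

```text
t 5.35 pos [559.63 -73.8  314.7 ] F [-0.3   0.09  0.05] gap 94.11093928310314 q [-0.2   0.28  1.34  0.    1.52  0.94]
travel [ 3.25 11.66 -0.3 ] rot [ 0.   -0.02  1.29]
pivot frame fwd,side,up -26.4124875622542 3.5067987347394842 306.7009306735485 lean 0.0045435816117138685 sidelean -0.00029776856330716655
```

Emit:
send_rows(
  plan=[
    {"travel": [3.2, 11.7, 0], "delta_rot": [0, 0, 1.3], "fingers": -1},
    {"travel": [0, 0, 0], "delta_rot": [0, 0, 0], "fingers": -1},
    {"travel": [0, 0, 17], "delta_rot": [0, 0, 0], "fingers": -1},
    {"travel": [0, 0, 17], "delta_rot": [0, 0, 0], "fingers": -1},
    {"travel": [0, 0, 17], "delta_rot": [0, 0, 0], "fingers": -1},
    {"travel": [0, 0, 17], "delta_rot": [0, 0, 0], "fingers": -1},
    {"travel": [0, 0, 0], "delta_rot": [0, 0, 0], "fingers": -0.2},
    {"travel": [0, 0, 0], "delta_rot": [0, 0, 0], "fingers": -0.2},
    {"travel": [0, 0, 0], "delta_rot": [0, 0, 0], "fingers": -0.2},
    {"travel": [0, 0, 0], "delta_rot": [0, 0, 0], "fingers": -0.2},
  ],
  grip_force=5,
)

```text
clock: 6.6
eef_pos: [567.9, -83.9, 246.9]
eef_rot: [3.141, -0.001, 0.412]
wrist_force: [-0.5, 0.3, -0.5]
finger_gap: 58.3
```

Run:
```python
from h import *
rem([567.5,-83,247],Rt(0))
c=camera("scene"); u,v=pix(c,[567,-83,230]); cv2.imwrite("pics/a.png",cv2.resize(c["color"][v-60:v+100,u-100:u+100,::-1],None,fx=4,fy=3.75,interpolation=2))
```

```text
t 6.6 pos [567.87 -83.88 246.9 ] F [-0.47  0.26 -0.47] gap 58.26126092495517 q [-0.21  0.34  1.42 -0.    1.38  0.95]
travel [ 0.01 -0.96 -0.1 ] rot [ 0.03 -0.04 -0.11]
pivot frame fwd,side,up -38.95746345877339 0.013689725668019835 238.90122731814355 lean 0.026162696066076935 sidelean -0.0006200625642371959
```

View pics/a.png

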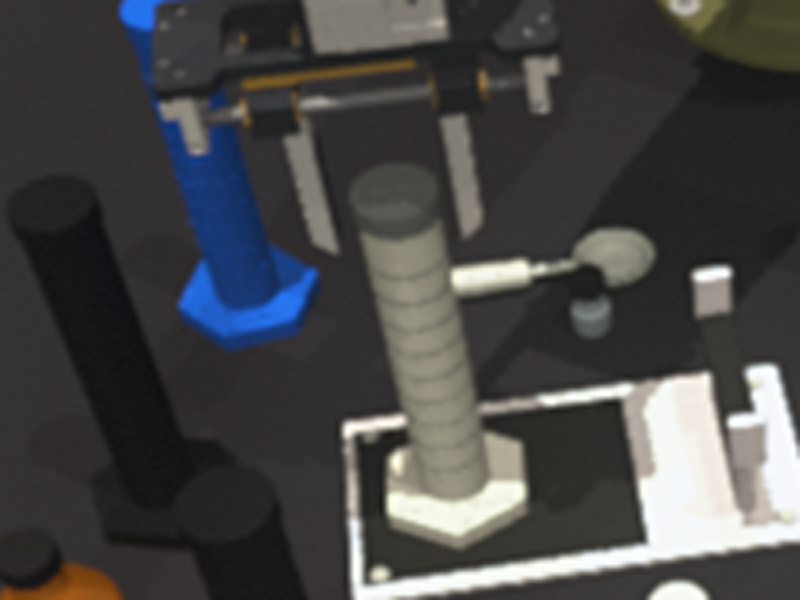

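Emit:
send_rows(
  plan=[
    {"travel": [0, -1, 0], "delta_rot": [0, 0, 0], "fingers": -0.04},
    {"travel": [0, 0, 0], "delta_rot": [0, 0, 0], "fingers": -0.04},
    {"travel": [0, -4.17, -0.62], "delta_rot": [-1, 0, 0], "fingers": -0.04},
    {"travel": [0, -4.17, -0.62], "delta_rot": [-1, 0, 0], "fingers": -0.04},
    {"travel": [0, -4.17, -0.62], "delta_rot": [-1, 0, 0], "fingers": -0.04},
    {"travel": [0, -4.17, -0.62], "delta_rot": [-1, 0, 0], "fingers": -0.04},
    {"travel": [0, -4.17, -0.62], "delta_rot": [-1, 0, 0], "fingers": -0.04},
    {"travel": [0, -4.17, -0.62], "delta_rot": [-1, 0, 0], "fingers": -0.04},
    {"travel": [0, -4.17, -0.62], "delta_rot": [-1, 0, 0], "fingers": -0.04},
    {"travel": [0, -4.17, -0.62], "delta_rot": [-1, 0, 0], "fingers": -0.04},
    {"travel": [0, -4.17, -0.62], "delta_rot": [-1, 0, 0], "fingers": -0.04},
    {"travel": [0, -4.17, -0.62], "delta_rot": [-1, 0, 0], "fingers": -0.04},
    {"travel": [0, -4.17, -0.62], "delta_rot": [-1, 0, 0], "fingers": -0.04},
    {"travel": [0, -4.17, -0.62], "delta_rot": [-1, 0, 0], "fingers": -0.04},
  ],
)

```text
clock: 8.4
eef_pos: [547.1, -36.4, 249.1]
eef_rot: [2.931, -0.0, 0.412]
wrist_force: [-0.2, -0.2, -0.2]
finger_gap: 49.0
```

Run:
```python
from h import *
rem([567.5,-83,247],Rt(12))
c=camera("scene"); u,v=pix(c,[547,-43,210]); cv2.imwrite("pics/b.png",cv2.resize(c["color"][v-60:v+110,u-110:u+110,::-1],None,fx=3.5,fy=3.5,interpolation=2))
P=cloud(c)
d=P-(C+38*T); f=d@T; s=d@np.cross(K,T)
R,G,B=[c["color"][...,i].astype(int) for i in range(3)]
m=(abs(s)<22)&(d[...,2]>30)&(d[...,2]<200)&(f>-70)&(f<80)
q=np.c_[f[m],d[...,2][m]]; ok=np.ones(len(q),bool)
for _ in range(3):
    k=np.polyfit(q[ok,1],q[ok,0],1); r=q[:,0]-np.polyval(k,q[:,1]); ok=abs(r)<22
print("tilt",np.degrees(np.arctan(k[0])),k,m.sum())
```

```text
t 8.4 pos [547.06 -36.45 249.05] F [-0.22 -0.19 -0.16] gap 48.993089103302474 q [-0.05  0.23  1.56 -0.2   1.26  1.16]
travel [ 0.11 49.29 12.63] rot [ 0.06  0.02 -0.11]
pivot frame fwd,side,up 12.840305389714029 0.003697351833450068 241.05055124640842 lean 12.064778642278084 sidelean 0.000363094597070796
tilt 11.424629205399869 [  0.2  -41.57] 1035
```

View pics/b.png

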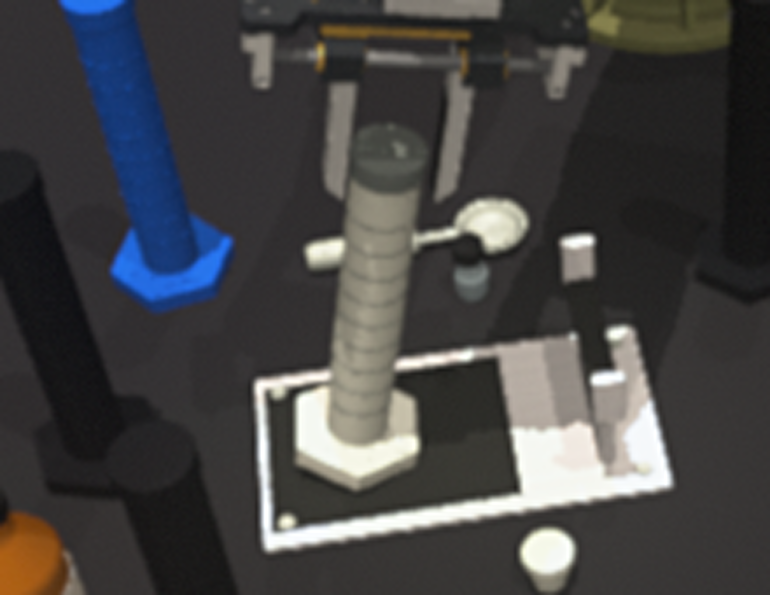

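Emit:
send_rows(
  plan=[
    {"travel": [0, -4.17, -0.62], "delta_rot": [-1, 0, 0], "fingers": -0.04},
    {"travel": [0, -4.17, -0.62], "delta_rot": [-1, 0, 0], "fingers": -0.04},
    {"travel": [0, -4.17, -0.62], "delta_rot": [-1, 0, 0], "fingers": -0.04},
    {"travel": [0, -4.17, -0.62], "delta_rot": [-1, 0, 0], "fingers": -0.04},
    {"travel": [0, -4.17, -0.62], "delta_rot": [-1, 0, 0], "fingers": -0.04},
    {"travel": [0, -4.17, -0.62], "delta_rot": [-1, 0, 0], "fingers": -0.04},
    {"travel": [0, -4.17, -0.62], "delta_rot": [-1, 0, 0], "fingers": -0.04},
    {"travel": [0, -4.17, -0.62], "delta_rot": [-1, 0, 0], "fingers": -0.04},
    {"travel": [0, -4.17, -0.62], "delta_rot": [-1, 0, 0], "fingers": -0.04},
    {"travel": [0, -4.17, -0.62], "delta_rot": [-1, 0, 0], "fingers": -0.04},
    {"travel": [0, -4.17, -0.62], "delta_rot": [-1, 0, 0], "fingers": -0.04},
    {"travel": [0, -4.17, -0.62], "delta_rot": [-1, 0, 0], "fingers": -0.04},
    {"travel": [0, -4.17, -0.62], "delta_rot": [-1, 0, 0], "fingers": -0.04},
    {"travel": [0, -4.17, -0.62], "delta_rot": [-1, 0, 0], "fingers": -0.04},
    {"travel": [0, -4.17, -0.62], "delta_rot": [-1, 0, 0], "fingers": -0.04},
    {"travel": [0, -4.17, -0.62], "delta_rot": [-1, 0, 0], "fingers": -0.04},
    {"travel": [0, -4.17, -0.62], "delta_rot": [-1, 0, 0], "fingers": -0.04},
    {"travel": [0, -4.17, -0.62], "delta_rot": [-1, 0, 0], "fingers": -0.04},
  ],
)

```text
clock: 10.7
eef_pos: [517.5, 31.3, 233.2]
eef_rot: [2.617, -0.0, 0.412]
wrist_force: [-0.6, 0.8, 0.8]
finger_gap: 49.1
```

```bash
cat >> h.py <<'E'
def tilt(c,lo,hi,th0):
    P=cloud(c); d=P-(C+38*T); f=d@T; s=d@np.cross(K,T); a=np.radians(th0)
    ax=np.array([np.sin(a),np.cos(a)]); nn=np.array([np.cos(a),-np.sin(a)])
    l=f*ax[0]+d[...,2]*ax[1]; r=f*nn[0]+d[...,2]*nn[1]+38
    m=(l>lo)&(l<hi)&(abs(r)<40)&(abs(s)<24); k=np.polyfit(l[m],r[m],1)
    print("tilt",th0+np.degrees(np.arctan(k[0])),"r mid",np.polyval(k,(lo+hi)/2),m.sum(),"side",np.median(s[m]))
E
python3 - <<'E'
from h import *
rem([567.5,-83,247],Rt(30))
c=camera("scene"); tilt(c,40,200,29)
th0,th1=30.,73.
def state(th):
    lean=th if th<30 else 30+(th-30)*.3
    G=49 if th<30 else min(49+(th-30)*.6,70)
    a=np.radians(th); ax=np.array([np.sin(a),np.cos(a)]); n=np.array([np.cos(a),-np.sin(a)])
    Q=ax*250+n*(22-38)
    b=np.radians(lean); up=np.array([np.sin(b),np.cos(b)]); fr=np.array([np.cos(b),-np.sin(b)])
    p=11-max(0,(th-30))*.15
    # TCP so that front pad (G/2 ahead) lies 2.5mm off at 30 ->0
    return Q-up*p-fr*(G/2 if th>30.01 else 22), lean,G,up,fr
for th in np.arange(30,73,1):
    A=state(th+.001); B=state(th+1); d=B[0]-A[0]
    print(int(th),"y %.2f z %.2f rot %.2f f %.3f"%(-d@A[4],-d@A[3],-(B[1]-A[1]),1-B[2]/47.), A[0].round(1))
E
```

```text
t 10.7 pos [517.48  31.27 233.18] F [-0.62  0.76  0.79] gap 49.06807202033921 q [ 0.23  0.19  1.72 -0.56  1.19  1.59]
travel [  0.12 114.87  50.54] rot [ 0.07  0.06 -0.1 ]
pivot frame fwd,side,up 86.73491901808981 -0.1315666060040047 225.1838180985757 lean 30.066673649004674 sidelean 0.0009913296637844068
tilt 29.897120064117214 r mid -4.816799918721013 975 side -18.776104396484882
30 y -1.50 z -0.52 rot -0.30 f -0.055 [ 86.6 226. ]
31 y -4.01 z -0.47 rot -0.30 f -0.068 [ 88.2 225.7]
32 y -4.01 z -0.42 rot -0.30 f -0.081 [ 91.9 224.1]
33 y -4.01 z -0.37 rot -0.30 f -0.094 [ 95.5 222.4]
34 y -4.01 z -0.31 rot -0.30 f -0.106 [ 99.2 220.6]
35 y -4.02 z -0.26 rot -0.30 f -0.119 [102.8 218.8]
36 y -4.02 z -0.21 rot -0.30 f -0.132 [106.3 216.9]
37 y -4.02 z -0.16 rot -0.30 f -0.145 [109.9 215. ]
38 y -4.01 z -0.11 rot -0.30 f -0.157 [113.3 213. ]
39 y -4.01 z -0.05 rot -0.30 f -0.170 [116.8 210.9]
40 y -4.01 z -0.00 rot -0.30 f -0.183 [120.2 208.8]
41 y -4.01 z 0.05 rot -0.30 f -0.196 [123.6 206.6]
42 y -4.00 z 0.10 rot -0.30 f -0.209 [126.9 204.4]
43 y -4.00 z 0.15 rot -0.30 f -0.221 [130
[... 786 characters left out ...]
z 0.96 rot -0.30 f -0.426 [176. 158.]
60 y -3.83 z 1.01 rot -0.30 f -0.438 [178.4 154.9]
61 y -3.81 z 1.06 rot -0.30 f -0.451 [180.7 151.7]
62 y -3.79 z 1.11 rot -0.30 f -0.464 [183.  148.5]
63 y -3.78 z 1.16 rot -0.30 f -0.477 [185.2 145.2]
64 y -3.76 z 1.21 rot -0.30 f -0.489 [187.4 141.9]
65 y -4.04 z 1.26 rot -0.30 f -0.489 [189.5 138.5]
66 y -4.02 z 1.31 rot -0.30 f -0.489 [191.7 134.9]
67 y -4.00 z 1.36 rot -0.30 f -0.489 [193.9 131.3]
68 y -3.98 z 1.40 rot -0.30 f -0.489 [196.  127.7]
69 y -3.96 z 1.45 rot -0.30 f -0.489 [198.1 124. ]
70 y -3.94 z 1.50 rot -0.30 f -0.489 [200.1 120.2]
71 y -3.92 z 1.55 rot -0.30 f -0.489 [202.  116.5]
72 y -3.89 z 1.60 rot -0.30 f -0.489 [203.9 112.7]
```

Emit:
send_rows(
  plan=[
    {"travel": [0, -2.5, -0.5], "delta_rot": [-0.3, 0, 0], "fingers": -0.055},
    {"travel": [0, -4, -0.45], "delta_rot": [-0.3, 0, 0], "fingers": -0.068},
    {"travel": [0, -4, -0.4], "delta_rot": [-0.3, 0, 0], "fingers": -0.081},
    {"travel": [0, -4, -0.35], "delta_rot": [-0.3, 0, 0], "fingers": -0.094},
    {"travel": [0, -4, -0.3], "delta_rot": [-0.3, 0, 0], "fingers": -0.106},
    {"travel": [0, -4, -0.25], "delta_rot": [-0.3, 0, 0], "fingers": -0.119},
    {"travel": [0, -4, -0.2], "delta_rot": [-0.3, 0, 0], "fingers": -0.132},
    {"travel": [0, -4, -0.15], "delta_rot": [-0.3, 0, 0], "fingers": -0.145},
    {"travel": [0, -4, -0.1], "delta_rot": [-0.3, 0, 0], "fingers": -0.157},
    {"travel": [0, -4, -0.05], "delta_rot": [-0.3, 0, 0], "fingers": -0.17},
    {"travel": [0, -4, 0], "delta_rot": [-0.3, 0, 0], "fingers": -0.183},
    {"travel": [0, -4, 0.05], "delta_rot": [-0.3, 0, 0], "fingers": -0.196},
    {"travel": [0, -4, 0.1], "delta_rot": [-0.3, 0, 0], "fingers": -0.209},
    {"travel": [0, -4, 0.15], "delta_rot": [-0.3, 0, 0], "fingers": -0.221},
    {"travel": [0, -4, 0.2], "delta_rot": [-0.3, 0, 0], "fingers": -0.234},
  ],
)

```text
clock: 12.62
eef_pos: [497.3, 77.6, 204.0]
eef_rot: [2.539, -0.0, 0.412]
wrist_force: [1.0, -0.4, -0.1]
finger_gap: 57.6
```

Run:
```python
from h import *
rem([567.5,-83,247],Rt(34.5))
c=camera("scene"); tilt(c,40,200,44); u,v=pix(c,[527,3,120]); cv2.imwrite("pics/c.png",cv2.resize(c["color"][v-100:v+70,u-110:u+110,::-1],None,fx=3.5,fy=3.5,interpolation=2))
```

```text
t 12.625 pos [497.26  77.63 203.95] F [ 0.99 -0.38 -0.06] gap 57.55089801879266 q [ 0.37  0.23  1.77 -0.65  1.2   1.79]
travel [  0.1  168.84  63.89] rot [ 0.02  0.06 -0.09]
pivot frame fwd,side,up 137.3139758619953 -0.2454453952448307 195.9544837271425 lean 34.52207088233766 sidelean 0.001115885440811232
tilt 43.47766489573345 r mid -8.544280494697828 973 side -17.316995378957927
```

View pics/c.png

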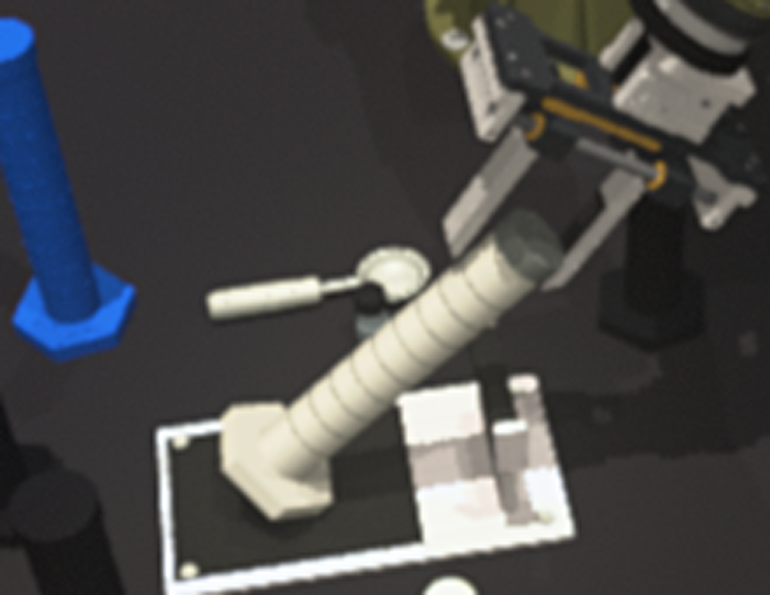

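Emit:
send_rows(
  plan=[
    {"travel": [0, -4, 0.25], "delta_rot": [-0.3, 0, 0], "fingers": -0.247},
    {"travel": [0, -4, 0.3], "delta_rot": [-0.3, 0, 0], "fingers": -0.26},
    {"travel": [0, -4, 0.35], "delta_rot": [-0.3, 0, 0], "fingers": -0.272},
    {"travel": [0, -4, 0.4], "delta_rot": [-0.3, 0, 0], "fingers": -0.285},
    {"travel": [0, -4, 0.45], "delta_rot": [-0.3, 0, 0], "fingers": -0.298},
    {"travel": [0, -3.95, 0.5], "delta_rot": [-0.3, 0, 0], "fingers": -0.311},
    {"travel": [0, -3.95, 0.55], "delta_rot": [-0.3, 0, 0], "fingers": -0.323},
    {"travel": [0, -3.95, 0.6], "delta_rot": [-0.3, 0, 0], "fingers": -0.336},
    {"travel": [0, -3.9, 0.65], "delta_rot": [-0.3, 0, 0], "fingers": -0.349},
    {"travel": [0, -3.9, 0.7], "delta_rot": [-0.3, 0, 0], "fingers": -0.362},
    {"travel": [0, -3.9, 0.75], "delta_rot": [-0.3, 0, 0], "fingers": -0.374},
    {"travel": [0, -3.9, 0.8], "delta_rot": [-0.3, 0, 0], "fingers": -0.387},
    {"travel": [0, -3.9, 0.85], "delta_rot": [-0.3, 0, 0], "fingers": -0.4},
    {"travel": [0, -3.85, 0.9], "delta_rot": [-0.3, 0, 0], "fingers": -0.413},
    {"travel": [0, -3.85, 0.95], "delta_rot": [-0.3, 0, 0], "fingers": -0.426},
  ],
)

```text
clock: 14.55
eef_pos: [480.5, 116.1, 161.5]
eef_rot: [2.461, -0.0, 0.412]
wrist_force: [-0.6, -0.1, -1.0]
finger_gap: 66.8
```

Run:
```python
from h import *
rem([567.5,-83,247],Rt(39))
c=camera("scene"); tilt(c,40,200,58); u,v=pix(c,[507,43,80]); cv2.imwrite("pics/d.png",cv2.resize(c["color"][v-100:v+70,u-110:u+110,::-1],None,fx=3.5,fy=3.5,interpolation=2))
```

```text
t 14.55 pos [480.48 116.06 161.55] F [-0.56 -0.11 -0.98] gap 66.83882745292514 q [ 0.49  0.31  1.81 -0.74  1.2   1.99]
travel [  0.11 222.58  70.39] rot [ 0.02  0.07 -0.09]
pivot frame fwd,side,up 179.2487215066627 -0.32955722938642007 153.5493587743424 lean 39.02047144262992 sidelean 0.0012279944511626398
tilt 58.739459942841606 r mid -7.506585511374363 999 side -15.611773937397565
```

View pics/d.png

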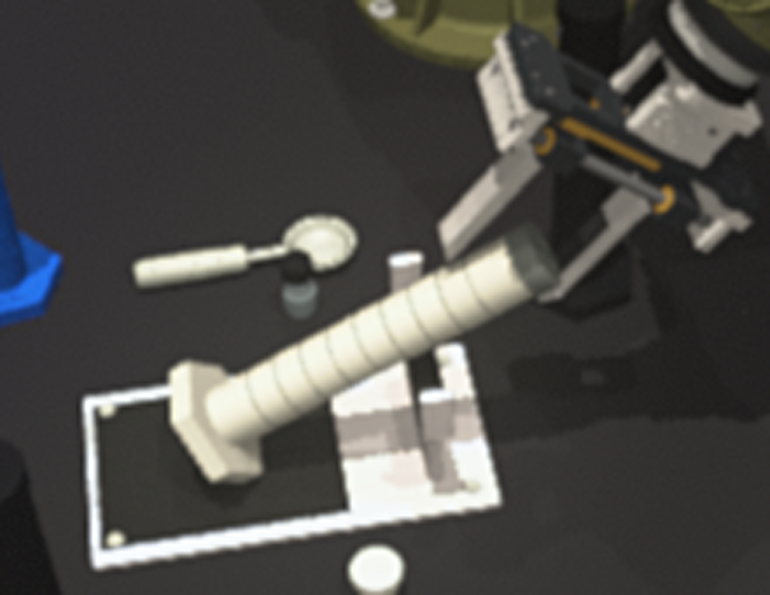

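Emit:
send_rows(
  plan=[
    {"travel": [0, -3.8, 1], "delta_rot": [-0.3, 0, 0], "fingers": -0.438},
    {"travel": [0, -3.8, 1.05], "delta_rot": [-0.3, 0, 0], "fingers": -0.451},
    {"travel": [0, -3.8, 1.1], "delta_rot": [-0.3, 0, 0], "fingers": -0.464},
    {"travel": [0, -3.8, 1.15], "delta_rot": [-0.3, 0, 0], "fingers": -0.477},
    {"travel": [0, -3.75, 1.2], "delta_rot": [-0.3, 0, 0], "fingers": -0.489},
    {"travel": [0, -3.2, 1.25], "delta_rot": [-0.3, 0, 0], "fingers": -0.51},
    {"travel": [0, -3.2, 1.3], "delta_rot": [-0.3, 0, 0], "fingers": -0.53},
    {"travel": [0, -3.2, 1.35], "delta_rot": [-0.3, 0, 0], "fingers": -0.55},
    {"travel": [0, -3.2, 1.4], "delta_rot": [-0.3, 0, 0], "fingers": -0.57},
    {"travel": [0, -3.2, 1.45], "delta_rot": [-0.3, 0, 0], "fingers": -0.59},
    {"travel": [0, -3.2, 1.5], "delta_rot": [-0.3, 0, 0], "fingers": -0.61},
    {"travel": [0, -3.2, 1], "delta_rot": [0, 0, 0], "fingers": -0.63},
  ],
)

```text
clock: 16.1
eef_pos: [471.9, 136.0, 123.6]
eef_rot: [2.403, -0.0, 0.412]
wrist_force: [-0.2, 1.6, 2.9]
finger_gap: 76.1
```

Run:
```python
from h import *
rem([567.5,-83,247],Rt(42))
c=camera("scene"); tilt(c,40,140,67); tilt(c,40,200,67); u,v=pix(c,[507,43,80]); cv2.imwrite("pics/e.png",cv2.resize(c["color"][v-100:v+70,u-110:u+110,::-1],None,fx=3.5,fy=3.5,interpolation=2))
```

```text
t 16.1 pos [471.87 136.05 123.64] F [-0.2   1.56  2.89] gap 76.10652531600492 q [ 0.55  0.4   1.82 -0.8   1.19  2.12]
travel [ -0.01 259.78  69.69] rot [ 0.32  0.06 -0.09]
pivot frame fwd,side,up 201.00996787125385 -0.4838202916760578 115.6411742505608 lean 42.316849321943984 sidelean 0.0010271101487907635
tilt 72.08348916259168 r mid -15.307556172393078 764 side -15.203665602921621
tilt 69.14301639099769 r mid -14.430519337804727 1097 side -15.105043469937938
```

View pics/e.png

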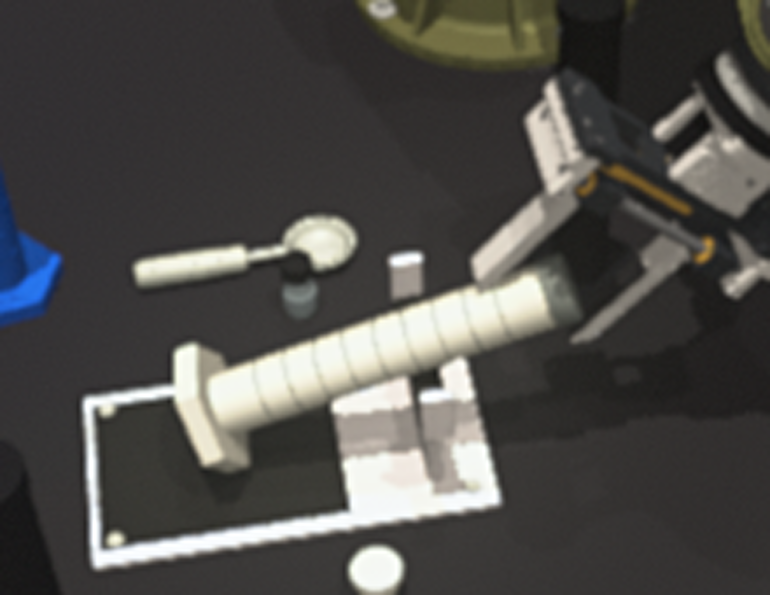

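Emit:
send_rows(
  plan=[
    {"travel": [0, 0, -2], "delta_rot": [0, 0, 0], "fingers": -0.75},
    {"travel": [0, 0, -2], "delta_rot": [0, 0, 0], "fingers": -0.9},
    {"travel": [0, 0, -2], "delta_rot": [0, 0, 0], "fingers": -1},
    {"travel": [0, 0, 0], "delta_rot": [0, 0, 0], "fingers": -1},
    {"travel": [0, 0, -5], "delta_rot": [0, 0, 0], "fingers": -1},
    {"travel": [0, 0, -8], "delta_rot": [0, 0, 0], "fingers": -1},
    {"travel": [0, 0, -12], "delta_rot": [0, 0, 0], "fingers": -1},
    {"travel": [0, 0, -15], "delta_rot": [0, 0, 0], "fingers": -1},
    {"travel": [0, 0, -15], "delta_rot": [0, 0, 0], "fingers": -1},
    {"travel": [0, 0, -15], "delta_rot": [0, 0, 0], "fingers": -1},
    {"travel": [0, 0, -15], "delta_rot": [0, 0, 0], "fingers": -1},
    {"travel": [0, 0, -15], "delta_rot": [0, 0, 0], "fingers": -1},
    {"travel": [0, 0, -15], "delta_rot": [0, 0, 0], "fingers": -1},
    {"travel": [0, 0, 0], "delta_rot": [0, 0, 0], "fingers": -1},
    {"travel": [0, 0, 0], "delta_rot": [0, 0, 0], "fingers": -1},
  ],
)

```text
clock: 18.02
eef_pos: [439.2, 210.3, 212.8]
eef_rot: [2.403, 0.001, 0.412]
wrist_force: [-0.1, 0.2, -0.2]
finger_gap: 94.0
```

Run:
```python
from h import *
rem([567.5,-83,247],Rt(42))
c=camera("scene"); tilt(c,40,140,68); tilt(c,40,240,68); u,v=pix(c,[507,43,80]); cv2.imwrite("pics/f.png",cv2.resize(c["color"][v-110:v+90,u-130:u+130,::-1],None,fx=3,fy=3,interpolation=2))
for n in ["scene","top"]:
  c=camera(n)
  for o in ["cap_top","foot_edge","stopper","vial","spatula","beaker","amber_bottle","jar","cylinder"]:
    for r in tip_of(o,n)[:5]:
        P=w(c,r["at"]); print(n,o,round(r["confidence"],2),P)
```

```text
t 18.025 pos [439.17 210.31 212.82] F [-0.08  0.21 -0.25] gap 93.9847301991128 q [ 0.71  0.31  1.69 -0.71  1.44  2.07]
travel [  0.25 259.77 190.23] rot [ 0.31  0.1  -0.06]
pivot frame fwd,side,up 282.15433571905857 -0.3827173092201941 204.82097458901094 lean 42.30994851909993 sidelean 0.0018062914050069312
tilt 68.02430796995252 r mid -13.734329262777559 751 side -15.272642915714655
tilt 64.05125450185898 r mid -17.53415630283556 1187 side -15.090124708980623
scene cap_top 0.76 [481.28 145.44 140.9 ]
scene cap_top 0.7 [ 437.07 -271.93  247.57]
scene cap_top 0.69 [334.33 138.3  248.2 ]
scene cap_top 0.67 [770.48 -83.35 247.87]
scene cap_top 0.61 [ 602.97 -247.37  249.28]
scene foot_edge 0.78 [ 437.1  -306.48   -0.75]
scene foot_edge 0.76 [550.05 -54.37   6.05]
scene foot_edge 0.73 [756.54 -51.66   3.36]
scene foot_edge 0.69 [ 562.82 -252.93    2.47]
scene foot_edge 0.65 [333.16 173.42  -4.44]
scene stopper 0.76 [635.64  64.49   0.04]
scene vial 0.74 [405.98 -48.16   1.6 ]
scene vial 0.28 [763.81  55.3   -1.07]
scene spatula 0.85 [ 381.17 -103.26    0.44]
scene beaker 0.98 [766.58  56
[... 534 characters left out ...]
t_edge 0.96 [755.46 -50.82   1.37]
top foot_edge 0.74 [ 565.92 -251.5     3.44]
top foot_edge 0.68 [ 441.19 -309.55    0.42]
top foot_edge 0.65 [548.73 -55.84   7.39]
top stopper 0.64 [633.05  65.85   2.36]
top vial 0.42 [410.15 -50.79  -0.69]
top spatula 0.82 [ 378.08 -103.24   -4.83]
top beaker 0.85 [763.79  52.95  -1.53]
top amber_bottle 0.66 [ 750.42 -221.9     2.95]
top amber_bottle 0.48 [540.28 -20.77  -0.84]
top jar 0.71 [322.45 485.41  -1.81]
top jar 0.21 [555.71 -72.18  43.7 ]
top cylinder 0.86 [552.15 -66.79  40.39]
top cylinder 0.85 [341.26 140.67  -0.18]
top cylinder 0.8 [ 439.   -268.35   -1.46]
top cylinder 0.77 [ 604.14 -246.69    3.36]
top cylinder 0.73 [768.81 -86.23   4.45]
```

View pics/f.png

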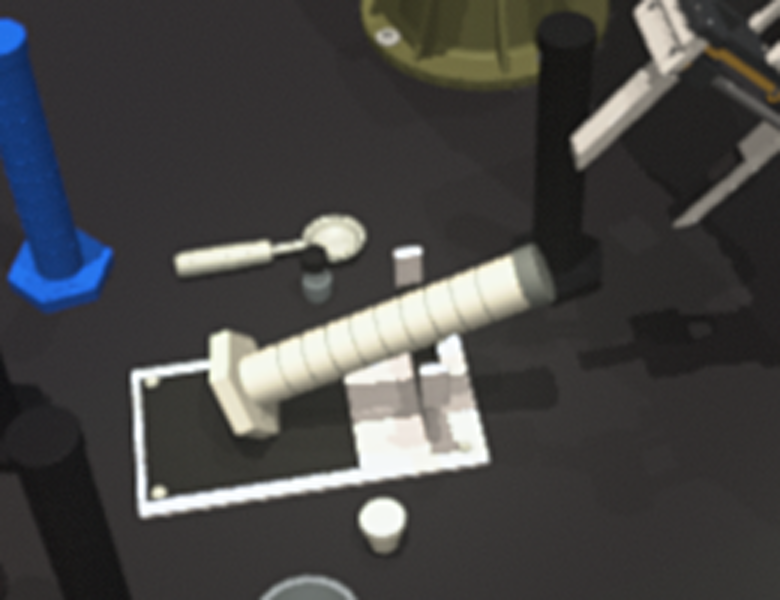

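```bash
python3 -c "
from h import *
print(manip.sign_off())"
```

```text
the job is handed in; nothing more can be done
None
```

The white cylinder is lying in the padded saddle, foot still on the rest's board. I handed the job in at about 18 s of the 45 s allowed.

**What I did:** I placed the open fingers either side of the cap without gripping. The rear finger pushed the cap over towards the saddle. Past the balance point the front finger let it down at about 8° per second. I then opened the fingers and backed the hand away.

**Last checks, from both cameras:**
- **Cylinder:** the cap top is at about (480, 148, 141) mm. The tipping edge is at about (549, -55, 7) mm, which is board height, and has slid back roughly 7 mm.
- **Tilt:** the network points put the axis at about 66°, the low end of the expected 66–71°. My depth fits disagreed: 68° on the lower tube and 64° on nearly the whole tube. The 64° fit probably mixes in other surfaces, and the picture shows the cylinder resting on the bar.
- **Other objects:** everything in the networks' list, and the black and blue look-alikes, was within about 5 mm of its first reading, or within measurement noise.
- **Hand:** it is clear of everything, with wrist force near 0. The largest force I read was about 3 N. That came at the end of lowering, probably the rear fingertip touching the tube from above, and it was gone after opening the fingers.

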